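# Lower the inspection camera on its ratchet boom

## Robot

A 6-joint arm with a two-finger parallel gripper is mounted at the origin on the work surface. World frame = base frame: x ahead of the robot, y to its left, z up, the work surface at z = 0. Lengths are in m, angles in rad, forces in N, time in s.
With the tool pointing down it reaches from about 0.325 to 1 m from the base axis. Payload 5.1 kg.
Tool frame: the origin (TCP) lies at the very end of the fingers, on their centre line; the grasp point (between the pads) lies 19 mm behind it; z points along the fingers, y is the direction in which the jaws open and shut (so a half turn about z gives the same grasp; the last joint's range is limited). The gripper opens to 85 mm and grips with 20 to 120 N. Pads are 22 mm wide; open, the fingers measure 114 mm over their backs; the gripper's body (76 mm by 85 mm) begins 54 mm behind the grasp point. The pads swing forward as they close: fully open they stand 13 mm farther back than shut.
Start: joints at [-1.231, 0.124, 1.65, -0, 1.367, -0.083], TCP at [0.267, -0.593, 0.204] pointing down, gripper open.
Joint ranges: [-2.61, 2.61], [-1.02, 2.33], [0.03, 2.71], [-1.35, 4.49], [0.32, 2.68], [-2.91, 2.91]. Speed limits (rad/s): [2.57, 2.57, 3.14, 3.14, 3.14, 3.14].

## Interface

Orientations are given as a 3x3 rotation matrix whose columns are the frame's x, y, z axes.
In Python, from rig import r gives the robot as it stands.
- The arm moves only by the shell command python3 -m inch 'ROWS' [FORCE]. ROWS is JSON, a list of rows, each a list of 3 entries, a list of its own where there are three numbers: the shift along the world's x, y, z in m, then the turn, a rotation vector about the world's x, y, z in degrees, then the closure in counts, from 0 (fully open) to 255 (shut). A call has 1 to 5 rows; each row shifts and turns the commanded pose from where the row before left it; what a row does not reach is not made up. A row lasts 1/10 s, in which the tool goes at most 50 mm and 8.59 degrees, less where a joint would pass 70% of its speed; a pose out of reach is approached as far as the arm can. A call is refused whole if a number of a shift passes 0.05 or a number of a turn 8.59, either way. A call with a gripper value outside its range is refused whole. The fingers move at their own pace and stop on an object; FORCE is the grip in N (left out, the last holds). Time passes only in rows, so rows that do not move let the fingers close. It gives the time, the measured TCP pose, the force and the opening at its end, in the units of the state.
- r.sense(): the state, without advancing time (a new reading comes with each control period).
- r.camera(name): name is "scene" or "top"; returns a dict with "image" (400x640x3 uint8, red, green, blue), "z_map" (400x640 float32, m along the optical axis (not along the pixel's ray), 0 where there is no reading), "fovy" (degrees; the focal length in pixels is half the picture's height over the tangent of half this angle, whatever the lens; pixels are square), "cx", "cy" (the principal point, pixels), "dist_coeffs" ([k1, k2, p1, p2, k3] as OpenCV has them; the pictures are not rectified), "extrinsics" (4x4, takes a point from camera to world coordinates). Camera axes: x right, y down, z forward; pixel columns grow to the right and rows downward; lengths in m; the calibration is good to about 2 mm. A picture is of the moment at which its call begins.
- r.job_done(): hands the job in, once; it reports no verdict.
The state is a dict: "clock": time; "joint_pos": joint angles; "qvel": joint speeds; "effort": joint torques, N m; "tcp_pos": TCP position; "ee_rot": TCP orientation; "force": force on the tool from outside, world axes, zero at the start; "torque": the same for the moment, N m; "grip_width": finger opening in m.
Only numpy, scipy, OpenCV 4.12 (cv2) and the standard library are available. Lean on these libraries where they do the work, as an engineer would, in place of code of your own. Each camera call takes 0.05 s, during which the arm holds its last target.

## Task

Bring the inspection camera down over the circuit board: press the red tail of the ratchet pawl until the pawl flips free of the toothed wheel, then push the boom gently down (the rubber cross bar at its end is the place to push) until it lies level on its stop, and last press the pawl's black head so that the pawl drops back into the teeth. Do not force the boom against the engaged teeth, lift it higher or let it slam, and do not push on the camera. Leave the board, loupe, switch box and screwdriver where they are.

Things in the scene. Friction and masses are not known exactly. Their poses are not given: they have to be found in the camera images.
- stand: the inspection camera stand, bolted to the bench: light grey base plate 400 x 130 x 12 mm with two grey upright cheeks. Origin on the bench directly under the boom's pivot; its x axis points along the boom (from the pivot towards the camera), y to the side where the toothed wheel and the pawl sit, z up. The cheeks reach from x = -82 to +35 mm, y = -19 to +19 mm, and up to z = 210 mm at x = -57 mm, 186 mm at x = 0
- boom (a joint): angle of the boom above level, rad: 0 = level, lying on its stop (all the way down); it starts raised at about 0.5 to 0.7. The hinge is stiff: it stays where it is left and takes a push of roughly 5 to 12 N at the cross bar to go down. A 40-tooth wheel turns with it; while the pawl is in the teeth the boom can still be raised but goes down at most one tooth (0.157 rad) before it is blocked
- pawl (a joint): angle of the rocker pawl, rad: about 0 with its nose seated in the teeth (up to 0.12 while it rides on a tooth), 0.34 = tipped fully free, against its stop. An over-centre spring pulls it to whichever side of 0.17 it is on, so it stays where it is flipped to
- pivot (a point): the boom's hinge axis (along the stand's y axis), in the middle of the boom's width, 160 mm above the bench
- crossbar (a point): middle of the round black rubber cross bar at the free end of the boom, on the bar's axis: bar diameter 18 mm, length 110 mm across the boom (parallel to the hinge axis), 247 mm from the hinge axis. It moves on an arc about the hinge; push it down from above at its middle, following the arc. The boom is a 25 mm square tube
- pawl_tail (a point): top centre of the red thumb pad (26 x 26 mm) on the pawl's tail. The pawl's pivot lies at x = -57, y = +27, z = 197 mm in the stand's frame, its axis along the stand's y; the pad is 55 mm from it on the side away from the boom. Pressed from above with about 5 to 8 N it goes down about 20 mm to the stop, moving some 5 mm further away from the boom
- pawl_head (a point): top centre of the black thumb pad (26 x 28 mm) on the pawl's head, a side tab that stands out beside the face of the toothed wheel: at x = -1, y = +57, z = 205 mm in the stand's frame when the pawl is seated. When the pawl is free the pad stands about 18 mm higher and 6 mm nearer the pawl's pivot; pressed from above with about 5 to 10 N it goes down again till the nose seats
- camera: box camera (44 x 44 x 48 mm, grey, with a black 31 mm lens pointing down) bolted under the boom 178 mm from the hinge axis; origin at its top on the underside of the boom. Not to be touched
- board: circuit board in a black carrier, 94 x 72 x 19 mm, loose on the base plate under the camera; origin at the centre of its underside. Leave it alone
- loupe: black eye loupe, 40 mm diameter, 38 mm high, standing on the bench beside the stand; origin at the centre of its underside. Leave it alone
- switchbox: white box with three toggle switches, 75 x 50 x 30 mm, toggles to 52 mm, on the bench beside the stand; origin at the centre of its underside. Leave it alone
- screwdriver: yellow-handled screwdriver, 170 mm long, lying on the bench on the robot's side of the stand; origin on its underside. Leave it alone

How it is judged:
By the outcome, as a careful person would: the job done as asked, in the order asked, and still so for the second after the job is handed in, with the robot touching nothing.
It also fails if it takes over 67 s, if anything falls off the work surface, if the arm or the gripper's body presses on something with over 40 N, if the wrist force passes 120 N, or if a joint passes its speed limit or range.

## Working session

There is one attempt and no reset: what is moved stays moved. The work goes in short steps, Python scripts to look and compute and a shell command to move; the robot and the scene stay as the last step left them, time stands still between calls to the robot, and variables do not carry over. Pictures are saved under pics/ and viewed, and the job is handed in when it is done.

```bash
ls; mkdir -p pics
cat > h.py <<'E'
import numpy as np, cv2, pickle
from rig import r
def shot(n,tag):
    c=r.camera(n); cv2.imwrite(f'pics/{tag}.png',c['image'][:,:,::-1]); pickle.dump(c,open(f'{tag}.pkl','wb')); return c
def K(c):
    f=200/np.tan(np.radians(c['fovy'])/2); return np.array([[f,0,c['cx']],[0,f,c['cy']],[0,0,1]])
def pts(c,uv):
    uv=np.array(uv,float).reshape(-1,2); n=cv2.undistortPoints(uv.reshape(-1,1,2),K(c),np.array(c['dist_coeffs'])).reshape(-1,2)
    z=np.array([c['z_map'][int(round(v)),int(round(u))] for u,v in uv])
    p=np.c_[n*z[:,None],z]; E=np.array(c['extrinsics']); return p@E[:3,:3].T+E[:3,3]
def ray_z(c,uv,h):
    uv=np.array(uv,float).reshape(-1,2); n=cv2.undistortPoints(uv.reshape(-1,1,2),K(c),np.array(c['dist_coeffs'])).reshape(-1,2)
    E=np.array(c['extrinsics']); d=np.c_[n,np.ones(len(n))]@E[:3,:3].T; o=E[:3,3]
    return o+d*((h-o[2])/d[:,2])[:,None]
def proj(c,P):
    E=np.linalg.inv(np.array(c['extrinsics'])); P=np.array(P,float).reshape(-1,3)
    return cv2.projectPoints(P,cv2.Rodrigues(E[:3,:3])[0],E[:3,3],K(c),np.array(c['dist_coeffs']))[0].reshape(-1,2)
E
python3 - <<'E'
from h import *
for n in('scene','top'):
    c=shot(n,n+'0'); print(n,c['fovy'],c['cx'],c['cy'],c['dist_coeffs'],np.round(c['extrinsics'],3).tolist())
s=r.sense(); print({k:np.round(v,3).tolist() for k,v in s.items()})
E
```

```text
pics
scene 47.514142457300686 314.1287466600882 195.6276779738432 [0.03835398 0.         0.         0.         0.        ] [[-0.722, 0.537, -0.436, 0.961], [0.692, 0.558, -0.459, 0.441], [-0.003, -0.633, -0.774, 0.797], [0.0, 0.0, 0.0, 1.0]]
top 49.75646687856378 328.92357829719464 193.0295027832644 [-0.09994203  0.          0.          0.          0.        ] [[-0.027, -0.992, 0.123, 0.518], [-1.0, 0.029, 0.011, 0.028], [-0.014, -0.123, -0.992, 0.861], [0.0, 0.0, 0.0, 1.0]]
{'clock': 0.1, 'joint_pos': [-1.231, 0.124, 1.652, -0.0, 1.368, -0.083], 'qvel': [-0.001, -0.002, -0.002, 0.0, -0.0, -0.001], 'effort': [0.0, -42.493, -36.665, -0.0, 0.004, 0.0], 'tcp_pos': [0.266, -0.592, 0.203], 'ee_rot': [[0.912, 0.41, -0.001], [0.41, -0.912, 0.002], [0.0, -0.002, -1.0]], 'force': [-0.155, 0.133, 0.232], 'torque': [0.034, 0.022, 0.061], 'grip_width': 0.086}
```

View pics/scene0.png

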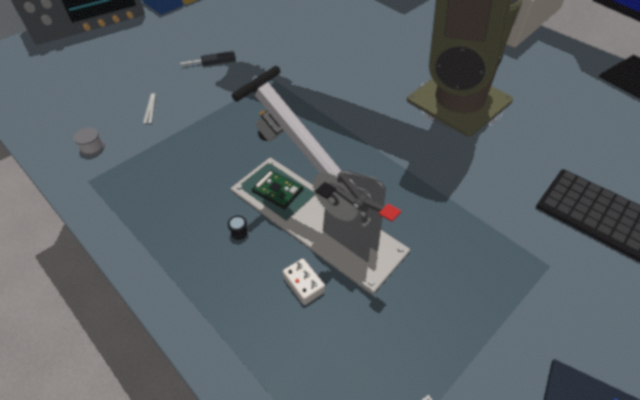

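View pics/top0.png

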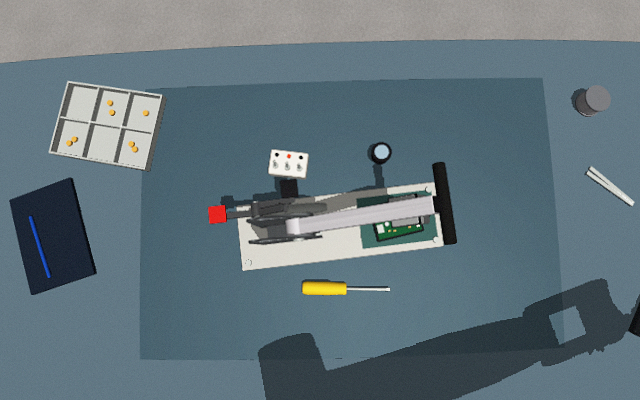

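The top view shows the red pad at (217,214), the crossbar around (445,203), the base plate between about (240,268) and (440,190), and the black head near (270,207). The boom points towards world -y, so the wheel side is +x.

```bash
cat > m.py <<'E'
from h import *
import sys
def red(c):
    im=c['image'].astype(int); m=((im[...,0]>150)&(im[...,1]<70)&(im[...,2]<70)).astype(np.uint8)
    n,l,s,ce=cv2.connectedComponentsWithStats(m); i=1+np.argmax(s[1:,4]); return l==i,ce[i],s[i]
def cloud(c):
    v,u=np.mgrid[0:400,0:640]; P=pts(c,np.c_[u.ravel(),v.ravel()]); P[c['z_map'].ravel()==0]=np.nan; return P.reshape(400,640,3)
if __name__=='__main__':
  for n in('top0','scene0'):
    c=pickle.load(open(n+'.pkl','rb')); m,ce,s=red(c); P=cloud(c); print(n,'red',ce,s,np.nanmedian(P[m],0).round(4))
    im=c['image'].astype(int)
    # bar: dark & high
    mm=(im.max(2)<45)&(P[...,2]>0.2)
    k,l,st,cc=cv2.connectedComponentsWithStats(mm.astype(np.uint8))
    for i in range(1,k):
        if st[i,4]>60: print(i,st[i],cc[i].round(1),np.nanmedian(P[l==i],0).round(4),np.nanmin(P[l==i],0).round(3),np.nanmax(P[l==i],0).round(3))
    # plate
    mm=(abs(P[...,2]-0.012)<0.004)&(im.min(2)>150)
    k,l,st,cc=cv2.connectedComponentsWithStats(mm.astype(np.uint8)); i=1+np.argmax(st[1:,4])
    q=ray_z(c,np.argwhere(l>0)[:,::-1],0.012); q=q[(abs(q[:,0]-.5)<.2)&(abs(q[:,1])<.35)]
    print('plate',cv2.minAreaRect((q[:,:2]*1000).astype(np.float32)))
    # boom: light grey high
    mm=(im.min(2)>110)&(P[...,2]>0.2)
    q=P[mm]; print('boom',len(q)); 
    if len(q)>10:
        mu=np.median(q,0); u=np.linalg.svd(q-mu,full_matrices=False)[2][0]; print(mu,u)
    c2=cv2.resize(c['image'][150:290,180:480] if n=='top0' else c['image'][50:300,220:430],None,fx=2.6 if n=='top0' else 2.3,fy=2.6 if n=='top0' else 2.3,interpolation=cv2.INTER_CUBIC); cv2.imwrite(f'pics/{n}z.png',c2[:,:,::-1])
E
python3 m.py
```

```text
top0 red [216.91901408 213.96126761] [208 205  18  19 284] [0.5709 0.2056 0.2179]
1 [ 433  162   24   83 1105] [443.5 203.1] [ 0.5699 -0.1156  0.2995] [ 0.516 -0.13   0.28 ] [ 0.625 -0.103  0.303]
2 [279 179  19  19 290] [288.5 188.2] [0.6081 0.0977 0.211 ] [0.594 0.084 0.208] [0.622 0.111 0.214]
plate ((522.3585205078125, 16.57562255859375), (199.67233276367188, 398.1934509277344), 5.330560207366943)
boom 2282
[ 0.5612195  -0.04020423  0.24748325] [-0.06427838  0.89971083 -0.43172758]
scene0 red [389.67039106 211.84916201] [380 205  20  15 179] [0.5714 0.2052 0.2179]
1 [ 436   47   49   37 1311] [460.9  64.4] [0.1818 0.0651 0.234 ] [0.163 0.017 0.2  ] [0.203 0.111 0.276]
2 [233  68  46  33 412] [254.8  84.1] [ 0.5811 -0.113   0.298 ] [ 0.519 -0.123  0.282] [ 0.626 -0.105  0.302]
3 [316 184  20  14 163] [325.6 190.2] [0.6089 0.0984 0.2112] [0.595 0.086 0.207] [0.622 0.11  0.214]
plate ((557.2113647460938, 19.283950805664062), (125.89130401611328, 395.557861328125), 5.4163970947265625)
boom 1330
[ 0.56353021 -0.02681725  0.24828224] [ 0.07013232 -0.85078824  0.52080786]
```

```bash
python3 -m inch '[[[0,0,0.04],[0,0,-4],255],[[0,0,0.04],[0,0,-4],255],[[0,0,0.04],[0,0,-4],255],[[0,0,0.04],[0,0,-4],255],[[0,0,0.04],[0,0,-3],255]]' 60
python3 -m inch '[[[0.015,0.04,0],[0,0,0],255],[[0.015,0.04,0],[0,0,0],255],[[0.015,0.04,0],[0,0,0],255],[[0.015,0.04,0],[0,0,0],255],[[0.015,0.04,0],[0,0,0],255]]'
python3 -m inch '[[[0.015,0.04,0],[0,0,0],255],[[0.015,0.04,0],[0,0,0],255],[[0.015,0.04,0],[0,0,0],255],[[0.015,0.04,0],[0,0,0],255],[[0.015,0.04,0],[0,0,0],255]]'
```

```text
clock: 0.6
tcp_pos: [0.2666, -0.5924, 0.4054]
ee_rot: [[0.996, 0.089, -0.0], [0.089, -0.996, 0.001], [-0.0, -0.001, -1.0]]
force: [0.6, -0.2, -0.8]
grip_width: 0.0123
clock: 1.1
tcp_pos: [0.3418, -0.391, 0.4038]
ee_rot: [[0.996, 0.091, -0.0], [0.091, -0.996, 0.001], [-0.0, -0.001, -1.0]]
force: [0.9, -0.1, 0.8]
grip_width: -0.0001
clock: 1.6
tcp_pos: [0.4168, -0.191, 0.404]
ee_rot: [[0.996, 0.091, -0.0], [0.091, -0.996, 0.0], [-0.0, -0.0, -1.0]]
force: [0.3, -0.1, -0.5]
grip_width: 0.0002
```

View pics/scene0z.png

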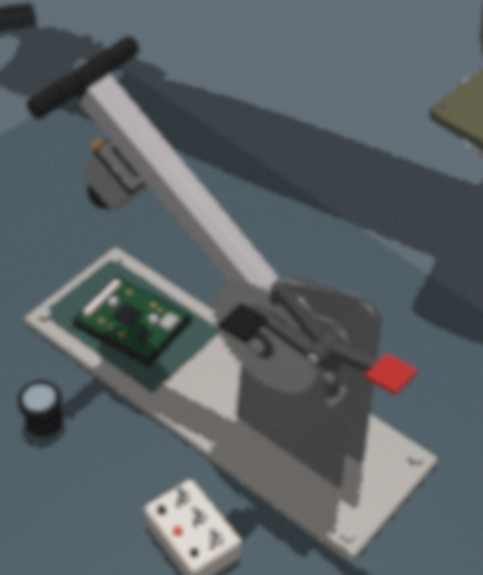

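View pics/top0z.png

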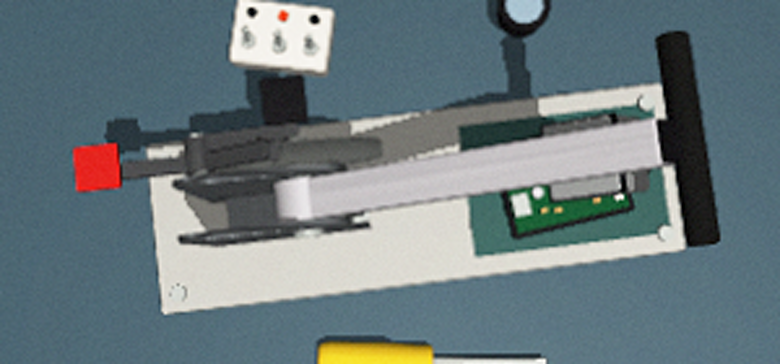

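The zooms show the black head pad beside the wheel and the red tail overhanging behind the stand, both clear from above. Next I move over the tail.

```bash
python3 -m inch '[[[0.0155,0.04,0],[0,0,0],255],[[0.0155,0.04,0],[0,0,0],255],[[0.0155,0.04,0],[0,0,0],255],[[0.0155,0.04,0],[0,0,0],255],[[0.0155,0.04,0],[0,0,0],255]]'
python3 -m inch '[[[0.0155,0.04,0],[0,0,0],255],[[0.0155,0.04,0],[0,0,0],255],[[0.0155,0.04,0],[0,0,0],255],[[0.015,0.04,0],[0,0,0],255],[[0.015,0.038,0],[0,0,0],255]]'
python3 -m inch '[[[0,0,-0.04],[0,0,0],255],[[0,0,-0.04],[0,0,0],255],[[0,0,-0.04],[0,0,0],255],[[0,0,-0.03],[0,0,0],255],[[0,0,-0.015],[0,0,0],255]]'
```

```text
clock: 2.1
tcp_pos: [0.4943, 0.0091, 0.404]
ee_rot: [[0.996, 0.091, -0.0], [0.091, -0.996, -0.0], [-0.0, 0.0, -1.0]]
force: [0.3, -1.0, 0.1]
grip_width: -0.0001
clock: 2.6
tcp_pos: [0.5708, 0.2072, 0.4037]
ee_rot: [[0.996, 0.092, -0.001], [0.092, -0.996, -0.0], [-0.001, 0.0, -1.0]]
force: [1.1, -0.4, 0.6]
grip_width: -0.0001
clock: 3.1
tcp_pos: [0.5687, 0.2048, 0.2347]
ee_rot: [[0.996, 0.091, -0.007], [0.091, -0.996, -0.002], [-0.007, 0.001, -1.0]]
force: [-0.7, 0.3, -0.8]
grip_width: 0.0004
```

```bash
python3 -m inch '[[[0,0,-0.005],[0,0,0],255],[[0,0,-0.005],[0,0,0],255],[[0,0,-0.004],[0,0,0],255],[[0,0,-0.004],[0,0,0],255],[[0,0,0],[0,0,0],255]]'
python3 -m inch '[[[0,0.001,-0.003],[0,0,0],255],[[0,0.001,-0.003],[0,0,0],255],[[0,0,0],[0,0,0],255]]'
```

```text
clock: 3.6
tcp_pos: [0.5709, 0.2053, 0.2219]
ee_rot: [[0.996, 0.091, 0.001], [0.091, -0.996, 0.0], [0.001, -0.0, -1.0]]
force: [0.1, 0.1, -0.0]
grip_width: 0.0007
clock: 3.9
tcp_pos: [0.5704, 0.2073, 0.2149]
ee_rot: [[0.996, 0.091, -0.001], [0.091, -0.996, -0.0], [-0.001, 0.0, -1.0]]
force: [-0.1, 0.1, 0.2]
grip_width: -0.0001
```

```bash
python3 -m inch '[[[0,0.001,-0.003],[0,0,0],255],[[0,0.001,-0.002],[0,0,0],255],[[0,0,0],[0,0,0],255]]'
```

```text
clock: 4.2
tcp_pos: [0.5704, 0.2093, 0.2099]
ee_rot: [[0.996, 0.091, -0.001], [0.091, -0.996, -0.0], [-0.001, 0.0, -1.0]]
force: [0.6, -0.5, 0.4]
grip_width: -0.0
```

```bash
cat > z.py <<'E'
import sys
from h import *
tag=sys.argv[1]
c=shot('scene',tag+'s'); d=shot('top',tag+'t')
a=cv2.resize(c['image'][40:300,210:430],None,fx=2,fy=2,interpolation=cv2.INTER_CUBIC)
b=cv2.resize(d['image'][130:300,190:490],None,fx=1.5,fy=1.5,interpolation=cv2.INTER_CUBIC)
a=cv2.resize(a,(348,412)); o=np.zeros((412,800,3),np.uint8); o[:,:348]=a; o[:255,350:]=b
cv2.imwrite(f'pics/{tag}.png',o[:,:,::-1]); print(np.round(r.sense()['force'],1))
from m import red
for n,k in(('scene',c),('top',d)):
    m,ce,s=red(k); print(n,ce,s, np.nanmedian(pts(k,np.argwhere(m)[:,::-1]),0).round(4))
E
python3 z.py a
```

```text
[ 0.6 -1.2 -0.3]
scene [397.5 211. ] [396 210   4   3  10] [0.5612 0.213  0.2186]
top [211.5        221.36363636] [209 220   6   4  22] [0.5604 0.2147 0.2181]
```

View pics/a.png

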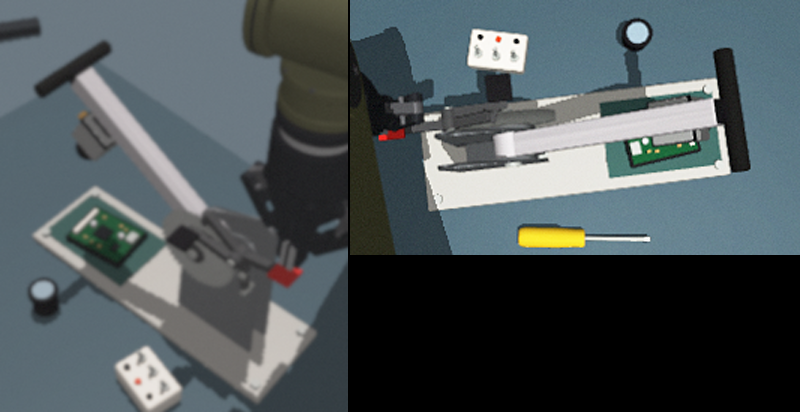

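The closed fingers sit on or just above the red pad, with no force yet. I'll check the camera's z bias on the bench before pressing.

```bash
python3 - <<'E'
from m import *
for n in('top0','scene0'):
    c=pickle.load(open(n+'.pkl','rb')); P=cloud(c)
    for p in [(.45,.2),(.4,0),(.7,0),(.66,-.1)]:
        m=np.hypot(P[...,0]-p[0],P[...,1]-p[1])<.012; print(n,p,np.nanmedian(P[m][:,2]).round(4))
E
python3 -m inch '[[[0,0,-0.002],[0,0,0],255],[[0,0,-0.002],[0,0,0],255],[[0,0,0],[0,0,0],255]]'
```

```text
top0 (0.45, 0.2) 0.0013
top0 (0.4, 0) 0.0015
top0 (0.7, 0) 0.0013
top0 (0.66, -0.1) 0.0009
scene0 (0.45, 0.2) 0.0014
scene0 (0.4, 0) nan
scene0 (0.7, 0) 0.0013
scene0 (0.66, -0.1) 0.0018
clock: 4.6
tcp_pos: [0.5704, 0.2092, 0.2059]
ee_rot: [[0.996, 0.091, -0.001], [0.091, -0.996, -0.0], [-0.001, 0.0, -1.0]]
force: [0.4, 0.3, -0.2]
grip_width: -0.0002
  return np.nanmean(a, axis, out=out, keepdims=keepdims)
```

Run:
```python
from m import *
c=shot('scene','b'); s=r.sense(); print(proj(c,s['tcp_pos']), s['force'].round(1) if hasattr(s['force'],'round') else s['force'])
m,ce,st=red(c); print(st); 
a=cv2.resize(c['image'][150:250,320:450],None,fx=6,fy=6,interpolation=cv2.INTER_CUBIC)
u,v=proj(c,s['tcp_pos'])[0]; cv2.circle(a,(int((u-320)*6),int((v-150)*6)),6,(0,255,0),2)
cv2.imwrite('pics/b2.png',a[:,:,::-1])
```

```text
[[390.66505153 217.49988871]] [ 0.1 -0.4 -0.4]
[397 210   3   3   6]
```

View pics/b2.png

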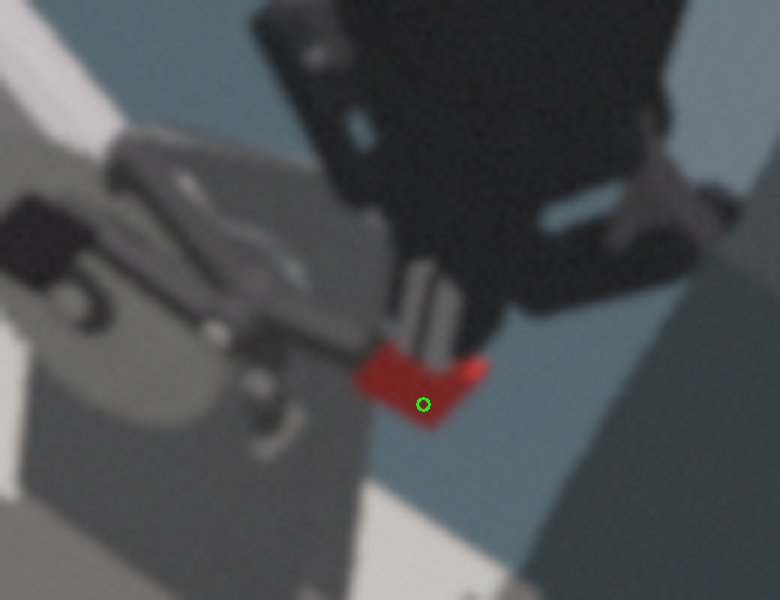

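The fingertips show about 5 px (roughly 10 mm) above the projected TCP, so contact comes lower than the TCP reading suggests. I'll keep going down slowly and watch the force.

```bash
python3 -m inch '[[[0,0,-0.002],[0,0,0],255],[[0,0,-0.002],[0,0,0],255],[[0,0,0],[0,0,0],255]]'
python3 -m inch '[[[0,0,-0.002],[0,0,0],255],[[0,0,-0.001],[0,0,0],255],[[0,0,0],[0,0,0],255]]'
```

```text
clock: 4.95
tcp_pos: [0.5705, 0.2091, 0.2019]
ee_rot: [[0.996, 0.091, -0.001], [0.091, -0.996, -0.0], [-0.001, 0.0, -1.0]]
force: [-0.4, 0.0, 0.6]
grip_width: 0.0001
clock: 5.25
tcp_pos: [0.5705, 0.2092, 0.1991]
ee_rot: [[0.996, 0.091, -0.0], [0.091, -0.996, -0.0], [-0.0, 0.0, -1.0]]
force: [-0.1, -0.5, -0.1]
grip_width: -0.0002
```

```bash
python3 -m inch '[[[0,0,-0.002],[0,0,0],255],[[0,0,0],[0,0,0],255]]'
```

```text
clock: 5.45
tcp_pos: [0.5705, 0.2092, 0.1971]
ee_rot: [[0.996, 0.091, -0.0], [0.091, -0.996, -0.0], [-0.0, 0.0, -1.0]]
force: [-0.0, 0.0, -0.9]
grip_width: -0.0001
```

Run:
```python
from m import *
c=shot('scene','cc'); P=cloud(c); s=r.sense()
for u,v in [(388,197),(388,202),(392,200),(392,205),(393,208),(393,210),(392,212),(392,215),(385,210),(391,219),(396,213),(399,211)]:
    print(u,v,c['image'][v,u],P[v,u].round(4))
a=cv2.resize(c['image'][150:250,320:450],None,fx=6,fy=6,interpolation=cv2.INTER_NEAREST)
cv2.imwrite('pics/cc2.png',a[:,:,::-1])
d=shot('top','cct'); P=cloud(d); m,ce,st=red(d); print(st); 
a=cv2.resize(d['image'][180:250,180:290],None,fx=7,fy=7,interpolation=cv2.INTER_NEAREST)
u,v=proj(d,s['tcp_pos'])[0]; cv2.circle(a,(int((u-180)*7),int((v-180)*7)),6,(0,255,0),2)
cv2.imwrite('pics/cct2.png',a[:,:,::-1])
```

```text
388 197 [61 61 62] [0.5833 0.2049 0.2657]
388 202 [91 91 91] [0.5816 0.2056 0.2528]
392 200 [58 58 59] [0.5801 0.2108 0.2611]
392 205 [93 91 92] [0.5805 0.2128 0.2511]
393 208 [94 93 93] [0.5805 0.2156 0.2461]
393 210 [88 86 87] [0.5806 0.2164 0.2419]
392 212 [95 94 94] [0.5796 0.2148 0.2344]
392 215 [108  72  72] [0.58   0.2162 0.2284]
385 210 [107  73  72] [0.5737 0.198  0.2184]
391 219 [119  42  42] [0.5804 0.2161 0.2182]
396 213 [66 36 36] [0.5759 0.2199 0.2333]
399 211 [84 44 46] [0.5728 0.2225 0.2381]
[209 218  17   6  41]
```

View pics/cc2.png

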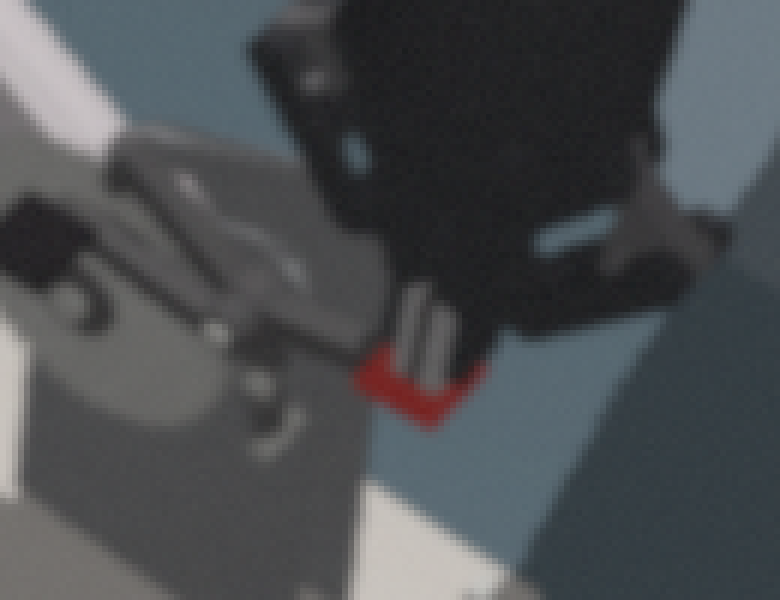

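View pics/cct2.png

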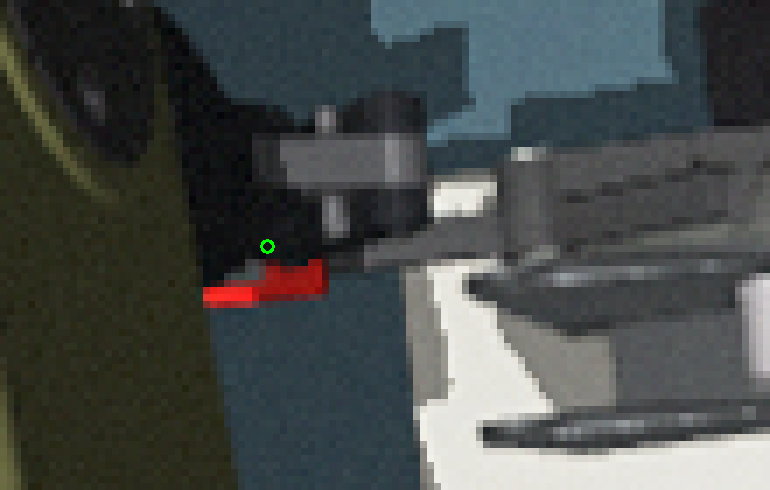

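Run:
```python
from m import *
c=pickle.load(open('cc.pkl','rb')); s=r.sense(); t=np.array(s['tcp_pos']);R=np.array(s['ee_rot'])
for h in (.197,.21,.218,.225,.23): print(h,[proj(c,[*(t+R@[.011,dy,0])[:2],h])[0].round(1).tolist() for dy in(-.008,0,.008)])
print(s['joint_pos'],s['effort'])
```

```text
0.197 [[390.1, 227.7], [386.0, 225.0], [382.0, 222.4]]
0.21 [[391.1, 223.0], [387.0, 220.3], [382.9, 217.7]]
0.218 [[391.8, 220.0], [387.6, 217.3], [383.4, 214.7]]
0.225 [[392.4, 217.3], [388.1, 214.7], [384.0, 212.0]]
0.23 [[392.8, 215.4], [388.5, 212.7], [384.3, 210.1]]
[2.63116909e-01 3.64535765e-02 1.75498823e+00 7.81544367e-07
 1.35027718e+00 1.74274401e+00] [-1.52447839e-03 -3.80365527e+01 -3.63228071e+01  2.49440745e-05
  9.21676583e-04  3.29397603e-07]
```

The depth map puts the fingertips at z≈0.229 and the pad still at 0.218, so the real tip is about 31 mm above the reported TCP. Contact should come near TCP z≈0.187.

```bash
python3 -m inch '[[[0,0,-0.002],[0,0,0],255],[[0,0,-0.002],[0,0,0],255],[[0,0,-0.002],[0,0,0],255]]'
python3 -m inch '[[[0,0,-0.002],[0,0,0],255],[[0,0,-0.001],[0,0,0],255],[[0,0,0],[0,0,0],255]]'
python3 -m inch '[[[0,0,-0.002],[0,0,0],255],[[0,0,0],[0,0,0],255]]'
```

```text
clock: 5.85
tcp_pos: [0.5706, 0.2092, 0.1912]
ee_rot: [[0.996, 0.091, -0.0], [0.091, -0.996, 0.0], [-0.0, -0.0, -1.0]]
force: [0.3, 0.5, 1.8]
grip_width: 0.0001
clock: 6.15
tcp_pos: [0.5707, 0.2093, 0.1884]
ee_rot: [[0.996, 0.091, 0.0], [0.091, -0.996, 0.0], [0.0, -0.0, -1.0]]
force: [-0.3, 0.4, 1.4]
grip_width: -0.0001
clock: 6.35
tcp_pos: [0.5705, 0.209, 0.1859]
ee_rot: [[0.996, 0.091, -0.001], [0.091, -0.996, -0.001], [-0.001, 0.001, -1.0]]
force: [0.7, -0.8, 0.2]
grip_width: 0.0001
```

```bash
python3 -m inch '[[[0,0,-0.002],[0,0,0],255],[[0,0,0],[0,0,0],255]]'
python3 -m inch '[[[0,0,-0.002],[0,0,0],255],[[0,0,0],[0,0,0],255]]'
cat > q.py <<'E'
from m import *
import sys
t=sys.argv[1]
c=shot('scene',t); P=cloud(c); s=r.sense(); print('F',np.round(s['force'],1))
im=c['image'].astype(int); m=(im[...,0]>im[...,1]+25)&(im[...,1]<85)&(np.linalg.norm(P-np.array([.571,.21,.21]),axis=2)<.05)&(P[...,2]<.225); print('pad',m.sum(),np.nanmedian(P[m],0).round(4),np.nanmin(P[m],0).round(4),np.nanmax(P[m],0).round(4))
m=(im.max(2)<55)&(np.linalg.norm(P-np.array([.608,.1,.215]),axis=2)<.03); print('head',m.sum(),np.nanmedian(P[m],0).round(4))
a=cv2.resize(c['image'][150:250,320:450],None,fx=6,fy=6,interpolation=cv2.INTER_NEAREST)
cv2.imwrite('pics/'+t+'2.png',a[:,:,::-1])
E
python3 q.py d
```

```text
clock: 6.55
tcp_pos: [0.5704, 0.209, 0.1837]
ee_rot: [[0.996, 0.091, -0.001], [0.091, -0.996, -0.0], [-0.001, 0.0, -1.0]]
force: [0.3, -1.2, -0.1]
grip_width: -0.0
clock: 6.75
tcp_pos: [0.5705, 0.2091, 0.1819]
ee_rot: [[0.996, 0.091, -0.001], [0.091, -0.996, -0.0], [-0.001, 0.0, -1.0]]
force: [-1.0, 0.6, 0.4]
grip_width: -0.0003
F [-0.5  0.1 -0.8]
pad 135 [0.577  0.2137 0.2026] [0.557  0.1896 0.1925] [0.5842 0.2227 0.2241]
head 195 [0.609  0.1026 0.2242]
```

View pics/d2.png

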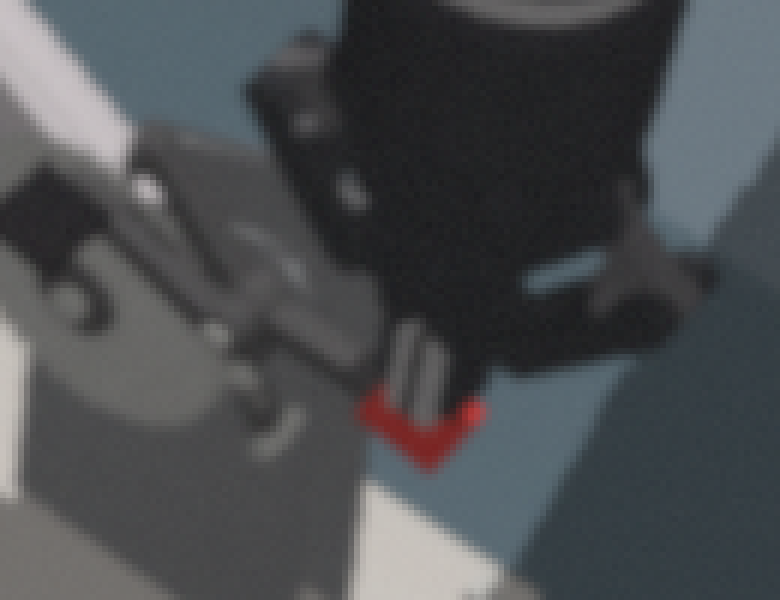

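The pad has dropped to about z 0.20 and the head has risen to 0.224 (about 19 mm above its seated height), so the pawl has flipped. I'll lift off and check.

```bash
python3 -m inch '[[[0,0,0.02],[0,0,0],255],[[0,0,0.04],[0,0,0],255],[[0,0,0.04],[0,0,0],255],[[0,0,0.05],[0,0,0],255],[[0,0,0.05],[0,0,0],255]]'
python3 -m inch '[[[-0.01,-0.04,0.0],[0,0,0],255],[[0,-0.048,0],[0,0,0],255],[[0,-0.048,0],[0,0,0],255],[[0,-0.048,0],[0,0,0],255]]'
python3 q.py e
cat > bar.py <<'E'
from m import *
import sys
for n in('top','scene'):
    c=shot(n,sys.argv[1]+n); P=cloud(c); im=c['image'].astype(int)
    m=(im.max(2)<45)&(P[...,2]>.1)&(P[...,2]<.32)&(abs(P[...,0]-.57)<.07)&(P[...,1]<-.09)&(P[...,1]>-.19)
    k,l,st,cc=cv2.connectedComponentsWithStats(m.astype(np.uint8)); i=1+np.argmax(st[1:,4]); q=P[l==i]
    print(n,len(q),np.nanmedian(q,0).round(4),np.nanpercentile(q,2,0).round(4),np.nanpercentile(q,98,0).round(4))
    h=np.nanpercentile(q[:,2],97)-.009-.0015; print(' boom angle',np.arcsin((h-.16)/.247))
    m,ce,s=red(c); 
    if s[4]>20: print(' red',s, np.nanmedian(P[m],0).round(4))
E
python3 bar.py e
```

```text
clock: 7.3
tcp_pos: [0.5702, 0.2091, 0.3839]
ee_rot: [[0.996, 0.091, -0.001], [0.091, -0.996, -0.0], [-0.001, 0.0, -1.0]]
force: [0.8, -0.0, 0.9]
grip_width: 0.0001
clock: 7.7
tcp_pos: [0.5603, 0.0238, 0.3828]
ee_rot: [[0.996, 0.092, 0.001], [0.092, -0.996, -0.0], [0.001, 0.0, -1.0]]
force: [0.1, 0.1, 0.3]
grip_width: -0.0002
F [-0.3 -4.6  0.6]
pad 243 [0.571  0.2075 0.2031] [0.5552 0.1901 0.1937] [0.5837 0.2214 0.2074]
head 218 [0.6086 0.102  0.2242]Traceback (most recent call last):
  File "bar.py", line 6, in <module>
    k,l,st,cc=cv2.connectedComponentsWithStats(m.astype(np.uint8)); i=1+np.argmax(st[1:,4]); q=P[l==i]
                                                                        ~~~~~~~~~^^^^^^^^^^
    return _wrapfunc(a, 'argmax', axis=axis, out=out, **kwds)
    return bound(*args, **kwds)
ValueError: attempt to get argmax of an empty sequence
```

View pics/e2.png

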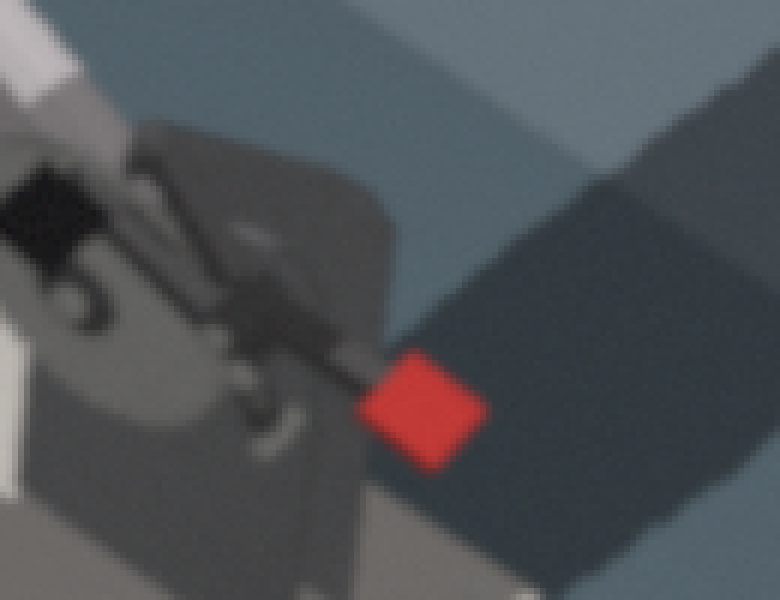

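The pawl stays free with the tool away: head z 0.224, red pad centre at about (423,410) in the zoom. Next I go over the cross bar.

```bash
python3 -m inch '[[[0.003,-0.035,0.0],[0,0,0],255],[[0.003,-0.035,0],[0,0,0],255],[[0.002,-0.035,0],[0,0,0],255],[[0.002,-0.035,0],[0,0,0],255],[[0,0,-0.02],[0,0,0],255]]'
python3 -m inch '[[[0,0,-0.03],[0,0,0],255],[[0,0,-0.02],[0,0,0],255],[[0,0,-0.01],[0,0,0],255],[[0,0,-0.005],[0,0,0],255],[[0,0,0],[0,0,0],255]]'
cat > q3.py <<'E'
from m import *
import sys
t=sys.argv[1]; c=shot('scene',t); P=cloud(c); s=r.sense(); print('F',np.round(s['force'],1),'tcp',np.round(s['tcp_pos'],4))
x0,y0=int(sys.argv[2]),int(sys.argv[3])
a=cv2.resize(c['image'][y0:y0+100,x0:x0+130],None,fx=6,fy=6,interpolation=cv2.INTER_NEAREST); cv2.imwrite('pics/'+t+'2.png',a[:,:,::-1])
im=c['image'].astype(int)
a5=np.radians(5.1); piv=np.array([.5518,.092,.16]); L=(P-piv); lx=L[...,0]*np.sin(a5)-L[...,1]*np.cos(a5); ly=L[...,0]*np.cos(a5)+L[...,1]*np.sin(a5); lz=P[...,2]-.0015
m=(im.max(2)<60)&(abs(ly)>.03)&(abs(ly)<.06)&(lx>.17)&(lx<.27)&(lz>.13)&(lz<.31)
k=(lx[m],lz[m]); print('bar lx,ztop',m.sum(),np.median(k[0]).round(4),np.percentile(k[1],95).round(4),'angle',np.arcsin((np.percentile(k[1],95)-.009-.16)/.247).round(3))
for sgn in(-1,1):
    mm=m&(ly*sgn>0); print(sgn,mm.sum(),np.median(lx[mm]).round(4) if mm.any() else 0, np.percentile(lz[mm],95).round(4) if mm.any() else 0)
m=(im.max(2)<55)&(np.linalg.norm(P-np.array([.608,.1,.215]),axis=2)<.03); print('head',m.sum(),np.nanmedian(P[m],0).round(4))
E
python3 q3.py f 205 30
```

```text
clock: 8.3
tcp_pos: [0.5719, -0.1179, 0.3652]
ee_rot: [[0.996, 0.087, 0.005], [0.087, -0.996, -0.003], [0.005, 0.003, -1.0]]
force: [-0.0, 0.0, 0.1]
grip_width: 0.0
clock: 8.8
tcp_pos: [0.5708, -0.1144, 0.2975]
ee_rot: [[0.996, 0.092, -0.0], [0.092, -0.996, 0.0], [-0.0, -0.0, -1.0]]
force: [-0.3, -0.3, -0.2]
grip_width: 0.0001
F [ 0.9 -0.2 -0.9] tcp [ 0.5711 -0.1146  0.2984]
bar lx,ztop 203 0.2067 0.2997 angle 0.558
-1 75 0.2062 0.2997
1 128 0.2071 0.2997
head 202 [0.6089 0.1021 0.2241]
```

View pics/f2.png

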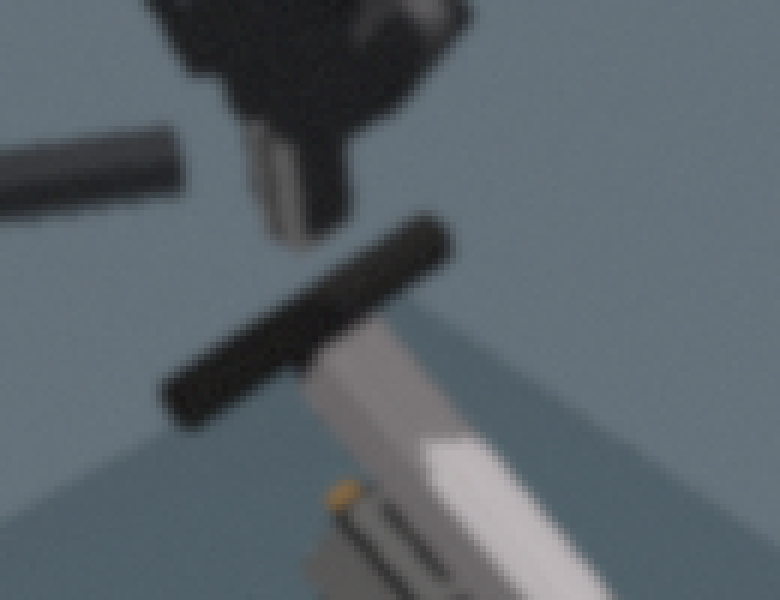

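```bash
python3 -m inch '[[[0,-0.002,-0.006],[0,0,0],255],[[0,0,-0.006],[0,0,0],255],[[0,0,-0.005],[0,0,0],255],[[0,0,-0.003],[0,0,0],255],[[0,0,0],[0,0,0],255]]'
python3 -m inch '[[[0,0,-0.002],[0,0,0],255],[[0,0,-0.002],[0,0,0],255],[[0,0,0],[0,0,0],255]]'
python3 - <<'E'
import numpy as np
th=.558
for i in range(14):
    t2=th-.04
    l=.247*(np.cos(t2)-np.cos(th)); z=.247*(np.sin(t2)-np.sin(th)); print(round(t2,3),np.round([l*.0889*1e3,-l*.996*1e3,z*1e3],1)); th=t2
E
```

```text
clock: 9.35
tcp_pos: [0.5703, -0.1167, 0.2765]
ee_rot: [[0.996, 0.091, -0.001], [0.091, -0.996, 0.0], [-0.001, -0.001, -1.0]]
force: [-0.3, -0.3, 0.5]
grip_width: -0.0001
clock: 9.65
tcp_pos: [0.5708, -0.1168, 0.2739]
ee_rot: [[0.996, 0.091, 0.001], [0.091, -0.996, -0.0], [0.001, 0.0, -1.0]]
force: [-0.2, -0.0, 1.1]
grip_width: -0.0001
0.518 [ 0.5 -5.  -8.5]
0.478 [ 0.4 -4.7 -8.7]
0.438 [ 0.4 -4.4 -8.9]
0.398 [ 0.4 -4.  -9. ]
0.358 [ 0.3 -3.6 -9.2]
0.318 [ 0.3 -3.3 -9.3]
0.278 [ 0.3 -2.9 -9.4]
0.238 [ 0.2 -2.5 -9.6]
0.198 [ 0.2 -2.1 -9.6]
0.158 [ 0.2 -1.7 -9.7]
0.118 [ 0.1 -1.4 -9.8]
0.078 [ 0.1 -1.  -9.8]
0.038 [ 0.1 -0.6 -9.9]
-0.002 [ 0.  -0.2 -9.9]
```

Near contact. I'll step down slowly to find it.

```bash
python3 -m inch '[[[0,0,-0.002],[0,0,0],255],[[0,0,0],[0,0,0],255]]'
python3 -m inch '[[[0,-0.001,-0.002],[0,0,0],255],[[0,0,0],[0,0,0],255]]'
python3 -m inch '[[[0,-0.001,-0.002],[0,0,0],255],[[0,0,0],[0,0,0],255]]'
python3 q3.py g 205 30
```

```text
clock: 9.85
tcp_pos: [0.571, -0.1171, 0.2734]
ee_rot: [[0.996, 0.091, 0.002], [0.091, -0.996, -0.001], [0.002, 0.001, -1.0]]
force: [-2.4, 0.2, 6.1]
grip_width: 0.0002
clock: 10.05
tcp_pos: [0.5711, -0.118, 0.272]
ee_rot: [[0.996, 0.091, 0.003], [0.091, -0.996, -0.001], [0.002, 0.001, -1.0]]
force: [-1.9, -0.0, 6.6]
grip_width: -0.0001
clock: 10.25
tcp_pos: [0.5712, -0.1192, 0.2702]
ee_rot: [[0.996, 0.091, 0.003], [0.091, -0.996, -0.001], [0.003, 0.002, -1.0]]
force: [-3.5, -0.4, 8.0]
grip_width: -0.0001
F [-2.   0.5  8.2] tcp [ 0.5712 -0.1192  0.2702]
bar lx,ztop 200 0.2088 0.2963 angle 0.542
-1 77 0.2084 0.2965
1 123 0.2089 0.2963
head 202 [0.6084 0.1021 0.2239]
```

View pics/g2.png

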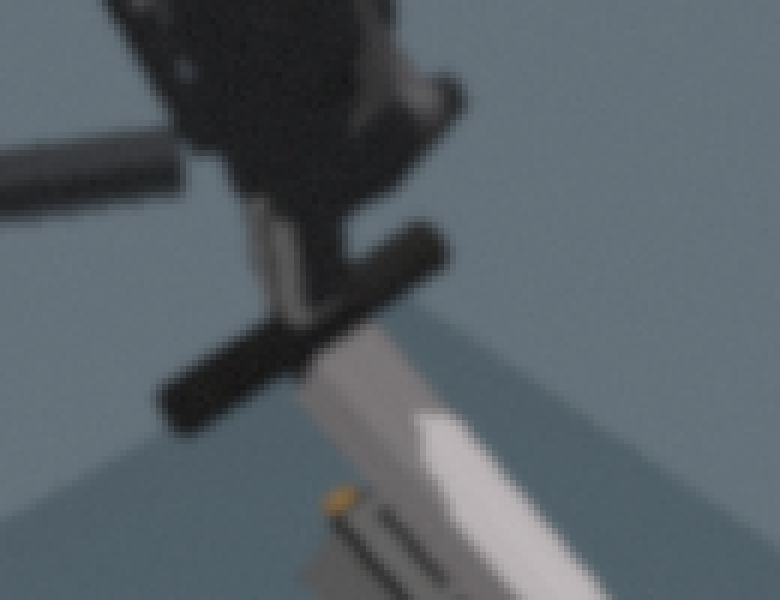

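The fingertip is on the bar's middle (zoom ≈ (300,320)) and the boom moves at about 8 N. I continue along the arc.

```bash
python3 -m inch '[[[0,-0.0025,-0.0043],[0,0,0],255],[[0,-0.0025,-0.0043],[0,0,0],255],[[0.001,-0.0024,-0.0043],[0,0,0],255],[[0,-0.0024,-0.0043],[0,0,0],255],[[0,-0.0023,-0.0044],[0,0,0],255]]'
python3 -m inch '[[[0,-0.0022,-0.0044],[0,0,0],255],[[0,-0.0022,-0.0044],[0,0,0],255],[[0.0005,-0.002,-0.0045],[0,0,0],255],[[0,-0.002,-0.0045],[0,0,0],255],[[0,-0.002,-0.0045],[0,0,0],255]]'
python3 q3.py i 205 50
```

```text
clock: 10.8
tcp_pos: [0.5724, -0.1315, 0.249]
ee_rot: [[0.996, 0.091, 0.003], [0.091, -0.996, -0.002], [0.003, 0.002, -1.0]]
force: [-3.8, -0.7, 8.9]
grip_width: 0.0
clock: 11.3
tcp_pos: [0.5734, -0.1418, 0.2266]
ee_rot: [[0.996, 0.091, 0.004], [0.091, -0.996, -0.002], [0.004, 0.002, -1.0]]
force: [-2.1, 0.6, 8.2]
grip_width: -0.0
F [ 0.5 -1.6  8.3] tcp [ 0.5734 -0.1421  0.2257]
bar lx,ztop 198 0.2297 0.2529 angle 0.346
-1 77 0.229 0.2528
1 121 0.2301 0.2529
head 199 [0.6085 0.1027 0.2241]
```

View pics/i2.png

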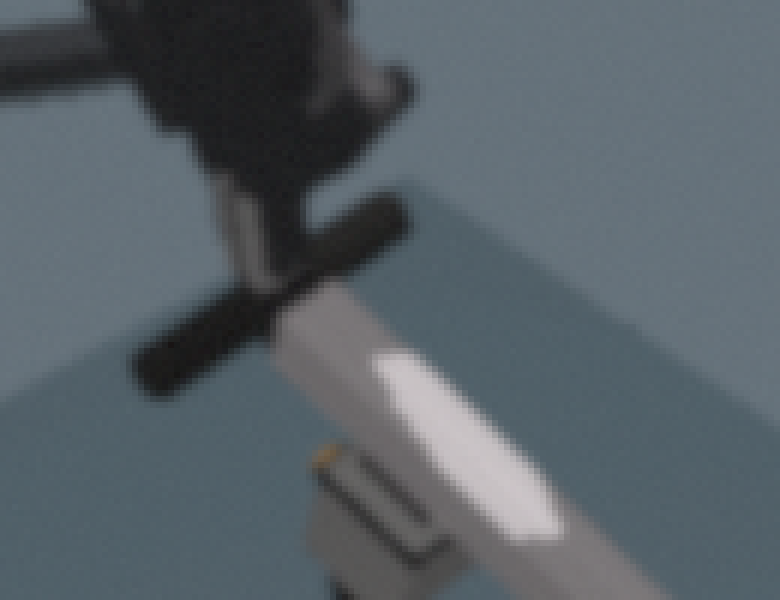

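The boom is at about 0.346 rad, contact is still centred, and the force is 8 N. Continuing.

```bash
python3 -m inch '[[[0,-0.0016,-0.0046],[0,0,0],255],[[0,-0.0016,-0.0046],[0,0,0],255],[[0.0005,-0.0015,-0.0046],[0,0,0],255],[[0,-0.0014,-0.0047],[0,0,0],255],[[0,-0.0013,-0.0047],[0,0,0],255]]'
python3 -m inch '[[[0,-0.0011,-0.0047],[0,0,0],255],[[0,-0.001,-0.0048],[0,0,0],255],[[0.0003,-0.0009,-0.0048],[0,0,0],255],[[0,-0.0008,-0.0048],[0,0,0],255],[[0,-0.0007,-0.0048],[0,0,0],255]]'
python3 q3.py j 205 80
```

```text
clock: 11.85
tcp_pos: [0.5742, -0.1498, 0.2037]
ee_rot: [[0.996, 0.091, 0.005], [0.091, -0.996, -0.003], [0.005, 0.003, -1.0]]
force: [-0.7, -1.4, 9.1]
grip_width: -0.0001
clock: 12.35
tcp_pos: [0.5748, -0.1555, 0.1801]
ee_rot: [[0.996, 0.091, 0.005], [0.091, -0.996, -0.005], [0.005, 0.006, -1.0]]
force: [-0.6, -4.3, 9.6]
grip_width: -0.0
F [ 1.7 -6.   7.9] tcp [ 0.5747 -0.1557  0.1791]
bar lx,ztop 176 0.2419 0.2059 angle 0.15
-1 66 0.2414 0.2061
1 110 0.2421 0.2058
head 200 [0.6081 0.1027 0.224 ]
```

View pics/j2.png

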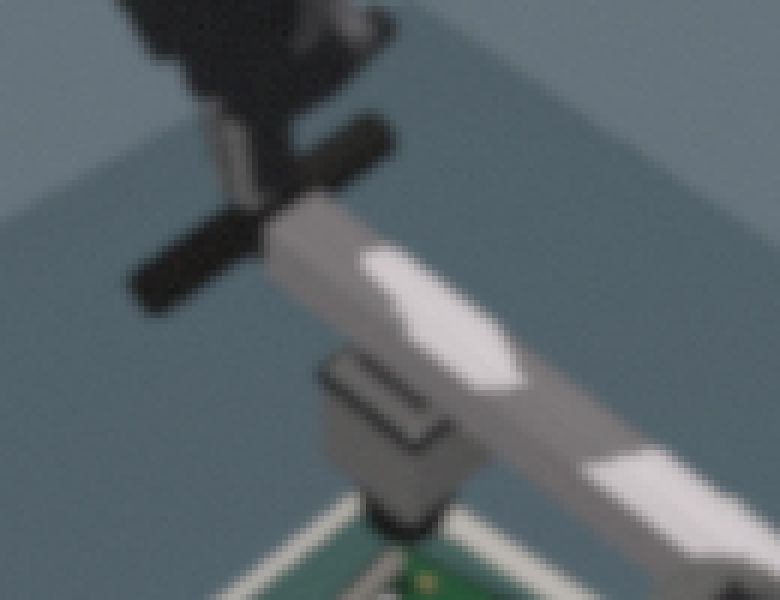

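Force is fine, but an outward component has appeared because the tip sits a few mm beyond the bar's axis. I'll finish straight down with y held.

```bash
python3 -m inch '[[[0,0.0005,-0.0045],[0,0,0],255],[[0,0.0005,-0.0045],[0,0,0],255],[[0,0,-0.0045],[0,0,0],255],[[0,0,-0.0045],[0,0,0],255],[[0,0,0],[0,0,0],255]]'
python3 q3.py k 205 80
```

```text
clock: 12.9
tcp_pos: [0.5751, -0.155, 0.1615]
ee_rot: [[0.996, 0.091, 0.006], [0.091, -0.996, -0.006], [0.006, 0.006, -1.0]]
force: [1.6, -5.0, 5.9]
grip_width: -0.0
F [ 1.4 -5.6  6.4] tcp [ 0.5751 -0.1547  0.1615]
bar lx,ztop 172 0.2447 0.187 angle 0.073
-1 68 0.2445 0.1872
1 104 0.2449 0.1866
head 202 [0.6084 0.1027 0.224 ]
```

View pics/k2.png

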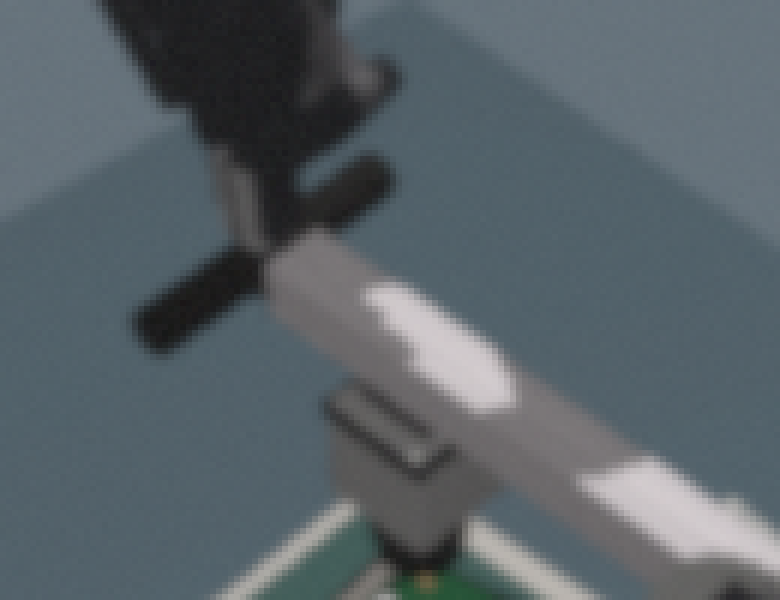

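```bash
python3 -m inch '[[[0,0,0.006],[0,0,0],255],[[0,0.003,0.002],[0,0,0],255],[[0,0,-0.006],[0,0,0],255],[[0,0,-0.002],[0,0,0],255],[[0,0,0],[0,0,0],255]]'
python3 -m inch '[[[0,0,-0.004],[0,0,0],255],[[0,-0.0005,-0.004],[0,0,0],255],[[0,0,-0.004],[0,0,0],255],[[0,0,0],[0,0,0],255]]'
```

```text
clock: 13.45
tcp_pos: [0.5738, -0.1492, 0.1593]
ee_rot: [[0.996, 0.091, 0.002], [0.091, -0.996, -0.001], [0.002, 0.001, -1.0]]
force: [-0.1, -0.6, 5.4]
grip_width: 0.0001
clock: 13.85
tcp_pos: [0.5739, -0.1502, 0.1475]
ee_rot: [[0.996, 0.091, 0.002], [0.091, -0.996, -0.002], [0.002, 0.002, -1.0]]
force: [0.6, -2.3, 5.4]
grip_width: -0.0001
```

```bash
python3 -m inch '[[[0,0,-0.003],[0,0,0],255],[[0,0,-0.001],[0,0,0],255],[[0,0,0],[0,0,0],255]]'
python3 -m inch '[[[0,0,-0.001],[0,0,0],255],[[0,0,0],[0,0,0],255]]'
python3 -m inch '[[[0,0,-0.001],[0,0,0],255],[[0,0,0],[0,0,0],255]]'
```

```text
clock: 14.15
tcp_pos: [0.5741, -0.1503, 0.1452]
ee_rot: [[0.996, 0.092, 0.003], [0.092, -0.996, -0.002], [0.003, 0.002, -1.0]]
force: [-2.6, -1.3, 12.6]
grip_width: -0.0002
clock: 14.35
tcp_pos: [0.5742, -0.1504, 0.145]
ee_rot: [[0.996, 0.092, 0.003], [0.092, -0.996, -0.002], [0.003, 0.003, -1.0]]
force: [-4.1, -0.4, 14.5]
grip_width: -0.0002
clock: 14.55
tcp_pos: [0.5743, -0.1504, 0.1449]
ee_rot: [[0.996, 0.092, 0.003], [0.092, -0.996, -0.002], [0.003, 0.003, -1.0]]
force: [-4.8, -0.0, 17.7]
grip_width: -0.0002
```

```bash
python3 q3.py l 205 80
```

```text
F [-6.8 -0.2 18.2] tcp [ 0.5743 -0.1504  0.1449]
bar lx,ztop 233 0.2438 0.3081 angle 0.598
-1 66 0.2448 0.1686
1 167 0.2432 0.3091
head 200 [0.6088 0.1027 0.2241]
```

View pics/l2.png

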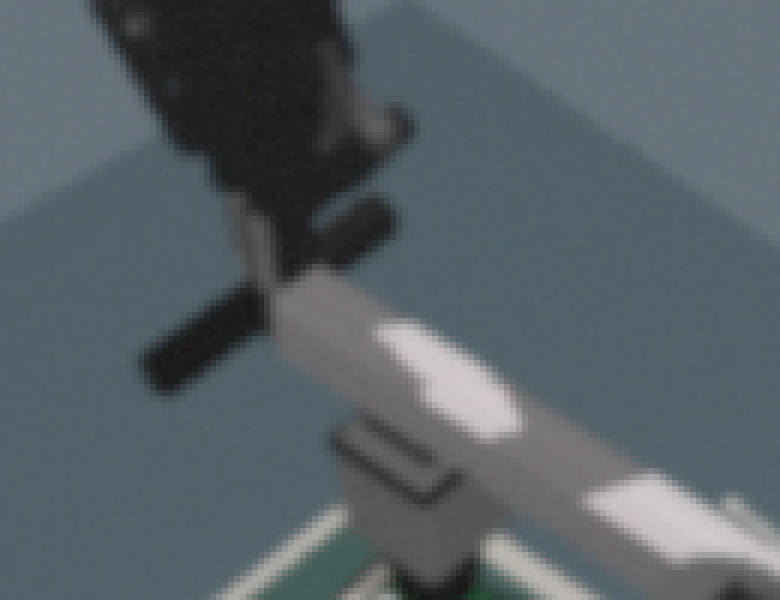

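The cross bar top is at z 0.1686 (level is 0.169) and the force rises stiffly, so the boom is on its stop. I lift off and move over the black head.

```bash
python3 -m inch '[[[0,0,0.005],[0,0,0],255],[[0,0,0.02],[0,0,0],255],[[0,0,0.04],[0,0,0],255],[[0,0,0.04],[0,0,0],255],[[0,0,0.02],[0,0,0],255]]'
python3 -m inch '[[[0.007,0.048,0],[0,0,0],255],[[0.007,0.048,0],[0,0,0],255],[[0.007,0.048,0],[0,0,0],255],[[0.007,0.048,0],[0,0,0],255],[[0.007,0.048,0],[0,0,0],255]]'
python3 -m inch '[[[0,0.012,-0.005],[0,0,0],255],[[0,0,-0.02],[0,0,0],255],[[0,0,-0.01],[0,0,0],255],[[0,0,0],[0,0,0],255]]'
python3 q3.py n 270 120
```

```text
clock: 15.1
tcp_pos: [0.5739, -0.1496, 0.2685]
ee_rot: [[0.996, 0.092, 0.004], [0.092, -0.996, -0.001], [0.003, 0.001, -1.0]]
force: [0.6, 0.3, -0.2]
grip_width: 0.0001
clock: 15.6
tcp_pos: [0.6073, 0.0925, 0.264]
ee_rot: [[0.996, 0.091, -0.002], [0.091, -0.996, 0.0], [-0.002, -0.0, -1.0]]
force: [1.8, -0.7, -0.1]
grip_width: 0.0001
clock: 16.0
tcp_pos: [0.6062, 0.1018, 0.2269]
ee_rot: [[0.996, 0.091, -0.006], [0.091, -0.996, -0.001], [-0.006, 0.0, -1.0]]
force: [-0.4, -1.3, 0.7]
grip_width: 0.0001
F [ 0.2  0.5 -0.3] tcp [0.607  0.1017 0.2285]
bar lx,ztop 161 0.2447 0.1687 angle -0.001
-1 64 0.2447 0.1686
1 97 0.2449 0.1687
head 236 [0.6062 0.103  0.2238]
```

View pics/n2.png

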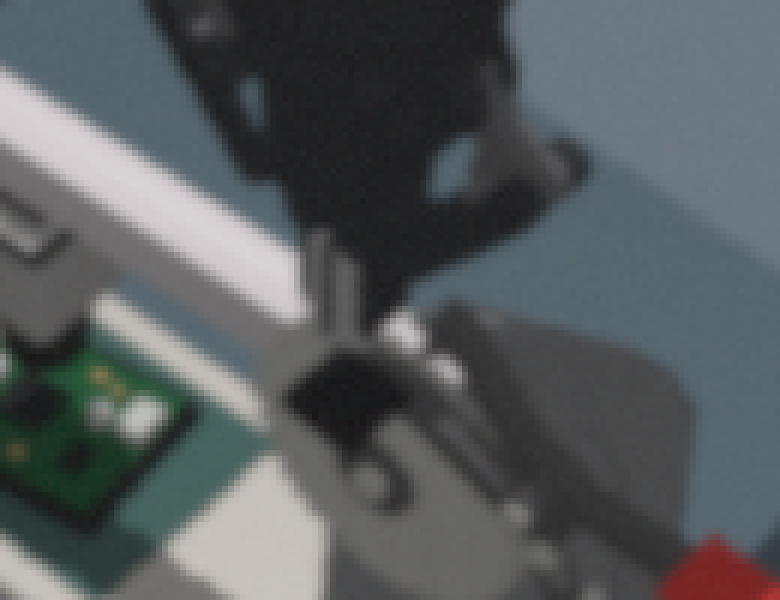

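The boom is level (-0.001 rad) and the fingertips are directly above the black pad. Pressing now.

```bash
python3 -m inch '[[[0.001,0,-0.01],[0,0,0],255],[[0,0,-0.01],[0,0,0],255],[[0,0,-0.006],[0,0,0],255],[[0,0,-0.003],[0,0,0],255],[[0,0,0],[0,0,0],255]]'
python3 -m inch '[[[0,0,-0.003],[0,0,0],255],[[0,0,-0.002],[0,0,0],255],[[0,0,0],[0,0,0],255]]'
```

```text
clock: 16.55
tcp_pos: [0.6086, 0.1022, 0.2007]
ee_rot: [[0.996, 0.091, -0.001], [0.091, -0.996, -0.0], [-0.001, -0.0, -1.0]]
force: [-0.9, 0.2, -0.1]
grip_width: 0.0002
clock: 16.85
tcp_pos: [0.6095, 0.1023, 0.1976]
ee_rot: [[0.996, 0.091, 0.002], [0.091, -0.996, -0.0], [0.002, 0.0, -1.0]]
force: [-0.3, -0.8, 4.7]
grip_width: 0.0002
```

```bash
python3 -m inch '[[[0,-0.001,-0.002],[0,0,0],255],[[0,-0.001,-0.002],[0,0,0],255],[[0,0,0],[0,0,0],255]]'
python3 -m inch '[[[0,-0.001,-0.002],[0,0,0],255],[[0,-0.001,-0.002],[0,0,0],255],[[0,0,0],[0,0,0],255]]'
python3 q3.py o 270 120
```

```text
clock: 17.15
tcp_pos: [0.6095, 0.1, 0.1925]
ee_rot: [[0.996, 0.091, 0.001], [0.091, -0.996, -0.0], [0.001, 0.001, -1.0]]
force: [1.6, -1.2, 2.4]
grip_width: 0.0003
clock: 17.45
tcp_pos: [0.608, 0.0983, 0.1868]
ee_rot: [[0.996, 0.091, -0.003], [0.091, -0.996, 0.0], [-0.003, -0.0, -1.0]]
force: [-0.1, -0.7, -0.0]
grip_width: -0.0004
F [ 0.1 -0.5  0.6] tcp [0.6081 0.0983 0.187 ]
bar lx,ztop 156 0.2448 0.1685 angle -0.002
-1 62 0.2445 0.1687
1 94 0.2453 0.168
head 171 [0.6124 0.1059 0.2078]
```

View pics/o2.png

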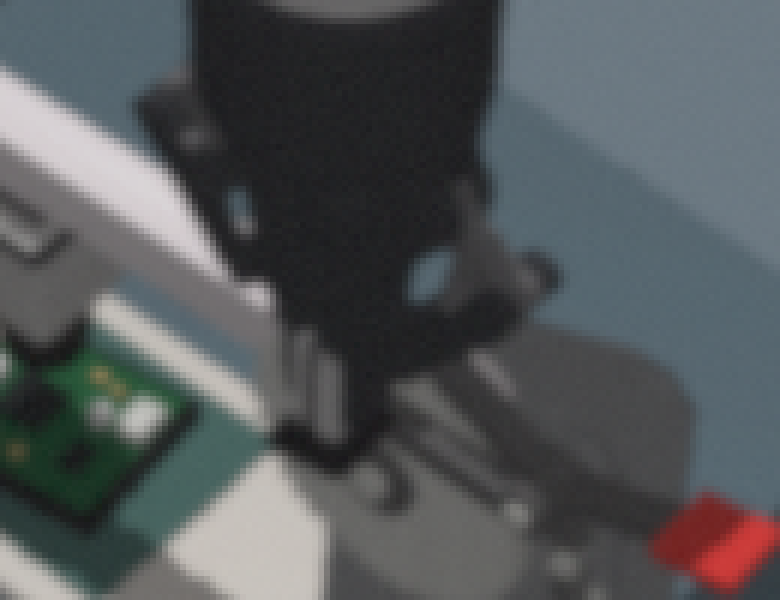

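The red tail rose and the head dropped, with the contact force gone, so the pawl has flipped back. I'll lift off and check how far it seated.

```bash
python3 -m inch '[[[0,0,0.02],[0,0,0],255],[[0,0,0.04],[0,0,0],255],[[0,0,0.05],[0,0,0],255],[[0,0,0.05],[0,0,0],255],[[0,0,0.04],[0,0,0],255]]'
python3 -m inch '[[[-0.03,-0.04,0],[0,0,0],255],[[-0.03,-0.04,0],[0,0,0],255],[[-0.03,-0.04,0],[0,0,0],255],[[-0.03,-0.04,0],[0,0,0],255],[[-0.03,-0.04,0],[0,0,0],255]]'
python3 -m inch '[[[0,-0.04,0],[0,0,0],255],[[0,-0.04,0],[0,0,0],255],[[0,-0.04,0],[0,0,0],255],[[0,0,0],[0,0,0],255]]'
python3 q3.py p 280 130
python3 -c "
from m import *
for n in('scene','top'):
    c=shot(n,'p'+n); m,ce,s=red(c); P=cloud(c); print(n,s,np.nanmedian(P[m],0).round(4))
    im=c['image'].astype(int); m=(im.max(2)<50)&(np.linalg.norm(P-np.array([.608,.1,.209]),axis=2)<.022); print('head',m.sum(),np.nanmedian(P[m],0).round(4))"
```

```text
clock: 18.0
tcp_pos: [0.6088, 0.0985, 0.3914]
ee_rot: [[0.996, 0.091, 0.002], [0.091, -0.996, 0.0], [0.002, -0.0, -1.0]]
force: [0.4, 1.2, -1.1]
grip_width: 0.0
clock: 18.5
tcp_pos: [0.4573, -0.1026, 0.3878]
ee_rot: [[0.996, 0.092, -0.001], [0.092, -0.996, 0.0], [-0.001, -0.0, -1.0]]
force: [1.0, -1.6, 0.3]
grip_width: -0.0001
clock: 18.9
tcp_pos: [0.4581, -0.225, 0.3869]
ee_rot: [[0.996, 0.086, -0.003], [0.086, -0.996, 0.001], [-0.003, -0.001, -1.0]]
force: [-0.2, 0.4, -0.1]
grip_width: 0.0
F [-0.3  0.1  0.3] tcp [ 0.4584 -0.2231  0.3872]
bar lx,ztop 169 0.2446 0.1683 angle -0.003
-1 70 0.2444 0.1685
1 99 0.2446 0.1682
head 198 [0.6072 0.0986 0.2069]
scene [379 203  21  14 176] [0.5714 0.2034 0.2224]
head 168 [0.6087 0.0976 0.2068]
top [208 205  19  18 292] [0.5707 0.204  0.2223]
head 290 [0.6073 0.0967 0.2066]
```

View pics/p2.png

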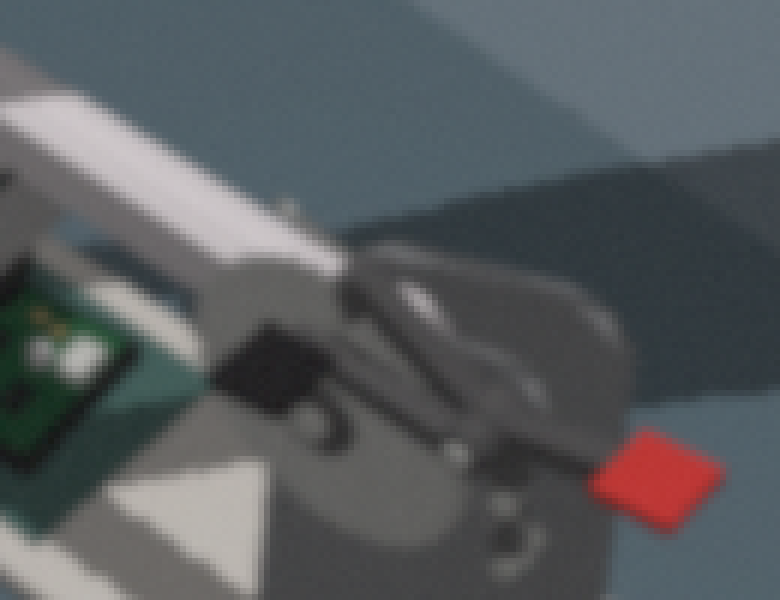

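View pics/ptop.png

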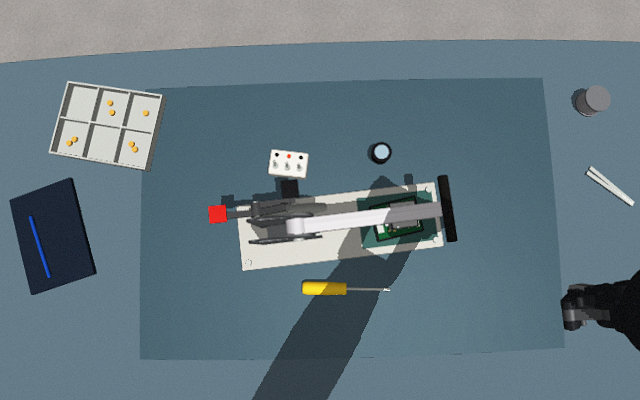

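The head pad is at z 0.205 after bias correction, which is the nominal seated height. The boom is at -0.003 rad. The switch box (288,163), loupe (380,153), screwdriver (345,288) and board sit at the same pixels as at the start.

```bash
python3 -c "
from rig import r
print(r.job_done(), r.sense()['clock'])"
```

```text
the job is handed in; nothing more can be done
the job is handed in; nothing more can be done
```

The inspection camera is down over the board, and I handed the job in at about 19 s on the robot clock. I pressed the red tail until the pawl flipped free. I then pushed the cross bar down along its arc, mostly at 6–10 N, until the boom met its stop. Last, I pressed the black head so the pawl dropped back into the teeth.

**Last checks:**
- **Boom:** measured at -0.003 rad, so level on its stop.
- **Pawl:** head pad at z ≈ 0.205 m, the nominal seated height, and the red tail is back up.
- **Other objects:** the board, loupe, switch box and screwdriver look to be where they started, judged by eye in the top view.
- **Robot:** clear of everything, with wrist force about 0 N.

**What disagreed or was not smooth:**
- **Finger reach:** the shut fingers first made contact about 27 mm higher than the reported TCP, so I found each contact by force and depth images instead.
- **Side force on the bar:** about 6 N built up near the end of the boom push, so I lifted off and set the tip back on the bar before finishing.
- **Force at the stop:** it reached about 18 N vertically while I confirmed the boom was on its stop.

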